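# Pop open the touch-latch cup-lid box

### The job

Open the wider of the two wooden counter boxes with the fingertips alone, gripping nothing: press its lid down at the middle of the front edge until the touch catch lets go, let the spring lift it ajar, then push the lid up and over from underneath until it leans back past upright and stays open by itself. Leave the narrow box shut and the jug, mug and tamper where they stand.

Things in the scene. Friction and masses are not known exactly. Their poses are not given: they have to be found in the camera images.
- wide_box: the wide wooden counter box, dark brown, screwed down: 160 mm deep (its x) by 200 mm wide (its y), walls 12 mm thick and 106 mm high, holding two stacks of white cup lids no higher than 60 mm. Origin: centre of its underside, on the counter. Axes: x points from the front wall to the rear (hinged) wall, y along the hinge (brass knuckles show at the rear), z up. At yaw 0 the front faces the robot (-x)
- wide_hinge (a point): point fixed on the wide box, in the middle of the lid's hinge axis: 74 mm behind the box's centre along its x and 115 mm above the counter
- wide_lid_front (a point): moves with the wide lid: middle of the lid's front (free) edge, on its top face; 159 mm in front of the hinge axis and 14 mm above the lid's underside; 129 mm above the counter when shut. Pressing here gives 7 mm to the end stop and takes about 7 N. Ajar, it stands 48 mm higher, with a gap of about 57 mm between lid and front wall
- wide_lid (a joint): lid angle about the hinge, rad: 0 shut, about 0.31 (18 degrees) ajar, on the plunger, 1.57 upright, 1.9 leaning back on its stop; it can be pressed down to -0.04. The lid is 164 mm deep, 204 mm wide, 14 mm thick (top board set back 4 mm), about 0.26 kg, no knob, 9 mm above the walls when shut. Let go before about 1.3 it falls back on the plunger; near upright its stiff hinge holds it; past 1.8 it drops to its stop
- wide_catch (a joint): white 10 mm plunger of the push catch in a grey housing inside the middle of the wide box's front wall, 126 mm in front of the hinge axis; the lid lies on it. Metres: 0 latched, -0.0055 fully pressed, 0.040 sprung out. Press it 5 mm (6 at the lid's edge), let up, and it springs out, lifting the lid ajar; pressing the lid fully down again latches it
- narrow_box: the narrow wooden counter box, dark brown, screwed down: 160 mm deep (its x) by 110 mm wide (its y), walls 12 mm thick and 106 mm high, holding wooden stirrers. Origin: centre of its underside, on the counter. Axes: x points from the front wall to the rear (hinged) wall, y along the hinge (brass knuckles show at the rear), z up. At yaw 0 the front faces the robot (-x)
- narrow_hinge (a point): point fixed on the narrow box, in the middle of the lid's hinge axis: 74 mm behind the box's centre along its x and 115 mm above the counter
- narrow_lid_front (a point): moves with the narrow lid: middle of the lid's front (free) edge, on its top face; 159 mm in front of the hinge axis and 14 mm above the lid's underside; 129 mm above the counter when shut. Pressing here gives 7 mm to the end stop and takes about 7 N. Ajar, it stands 48 mm higher, with a gap of about 57 mm between lid and front wall
- narrow_lid (a joint): lid angle about the hinge, rad: 0 shut, about 0.31 (18 degrees) ajar, on the plunger, 1.57 upright, 1.9 leaning back on its stop; it can be pressed down to -0.04. The lid is 164 mm deep, 114 mm wide, 14 mm thick (top board set back 4 mm), about 0.14 kg, no knob, 9 mm above the walls when shut. Let go before about 1.3 it falls back on the plunger; near upright its stiff hinge holds it; past 1.8 it drops to its stop
- narrow_catch (a joint): white 10 mm plunger of the push catch in a grey housing inside the middle of the narrow box's front wall, 126 mm in front of the hinge axis; the lid lies on it. Metres: 0 latched, -0.0055 fully pressed, 0.040 sprung out. Press it 5 mm (6 at the lid's edge), let up, and it springs out, lifting the lid ajar; pressing the lid fully down again latches it
- jug: loose steel milk jug, 76 mm across, 95 mm high, handle to its +y reaching 64 mm from the middle; origin: centre of its underside
- tamper: loose steel coffee tamper standing on its 58 mm base, 88 mm high; origin: centre of its underside
- mug: loose white mug, 80 mm across, 85 mm high, handle to its +y; origin: centre of its underside
Things that resemble listed ones, but are neither listed nor needed, are in the scene too. What is shaped like the narrow_box but turquoise is not meant.

How it is judged:
By the outcome, as a careful person would: the job done as asked, in the order asked, and still so for the second after the job is handed in, with the robot touching nothing.
It also fails if it takes over 48 s, if anything falls off the work surface, if the arm or the gripper's body presses on something with over 40 N, if the wrist force passes 120 N, or if a joint passes its speed limit or range.

### The arm

A 7-joint arm with a two-finger parallel gripper is mounted at the origin on the work surface. World frame = base frame: x ahead of the robot, y to its left, z up, the work surface at z = 0. Lengths are in m, angles in rad, forces in N, time in s.
With the tool pointing down it reaches from about 0.425 to 0.925 m from the base axis. Payload 6.8 kg.
Tool frame: the origin (TCP) lies at the very end of the fingers, on their centre line; the grasp point (between the pads) lies 19 mm behind it; z points along the fingers, y is the line along which they close (so a half turn about z gives the same grasp; the last joint's range is limited). The gripper opens to 85 mm and grips with 20 to 120 N. Pads are 22 mm wide; open, the fingers measure 114 mm over their backs; the gripper's body (76 mm by 85 mm) begins 54 mm behind the grasp point. The pads swing forward as they close: fully open they stand 13 mm farther back than shut.
Start: joints at [1.044, 0.477, 0.022, 1.555, -0.011, 1.109, -0.083], TCP at [0.275, -0.617, 0.198] pointing down, gripper open.
Joint ranges: [-2.96, 2.96], [-0.34, 2.1], [-1.41, 1.46], [0.24, 2.44], [-1.37, 4.51], [0.17, 1.92], [-2.96, 2.96]. Speed limits (rad/s): [2.39, 2.39, 3.14, 3.14, 3.14, 3.14, 3.14].

### API

Orientations are given as a unit quaternion [w, x, y, z].
In Python, from station import get_obs, read_camera, hand_in gives the robot as it stands.
- The arm moves only by the tool arm_command, never from a script. Its argument "commands" is one flat list of numbers, 7 for each row, row after row: the shift along the tool's x, y, z in m, then the turn, a rotation vector about the tool's x, y, z in degrees, then the opening, from 0 (shut) to 1 (fully open). In form: [tx, ty, tz, rx, ry, rz, fingers, tx, ty, tz, rx, ry, rz, fingers, ...]. A call has 1 to 8 rows; each row is the pose to reach, as a shift and turn from the pose commanded when the call began, along the tool's axes at that moment; what a row does not reach only later rows make up. A row lasts 1/10 s, in which the tool goes at most 50 mm and 8.59 degrees, less where a joint would pass 70% of its speed; a pose out of reach is approached as far as the arm can. A call with a gripper value outside its range is refused whole. The fingers move at their own pace and stop on an object; "force" is the grip in N (left out, the last holds). Time passes only in rows, so rows that repeat a pose let the fingers close. It gives the time, the measured TCP pose, the force, the opening and the grip force at its end, in the units of the state.
- get_obs(): the state, without advancing time (a new reading comes with each control period).
- read_camera(name): name is "scene" or "top"; returns a dict with "img" (384x512x3 uint8, red, green, blue), "camera_matrix" (3x3 intrinsics, pixels), "pose" (4x4, takes a point from camera to world coordinates). Camera axes: x right, y down, z forward; pixel columns grow to the right and rows downward; lengths in m; the calibration is good to about 2 mm. A picture is of the moment at which its call begins. There is no depth.
- hand_in(): hands the job in; it is judged then, once.
The state is a dict: "t": time; "q": joint angles; "joint_vel": joint speeds; "joint_torque": joint torques, N m; "eef_pos": TCP position; "tool_rot": TCP orientation; "contact_force": force on the tool from outside, world axes, zero at the start; "torque": the same for the moment, N m; "gripper_width": opening from 0.0 (shut) to 1.0 (fully open); "grasp_force": force on a finger pad.
Only numpy, scipy, OpenCV 4.12 (cv2) and the standard library are available. Lean on these libraries where they do the work, as an engineer would, in place of code of your own. Each camera call takes 0.05 s, during which the arm holds its last target. There are 200 camera calls.

## Working session

There is one attempt and no reset: what is moved stays moved. The work goes in short steps, Python scripts to look and compute and a tool call to move; the robot and the scene stay as the last step left them, time stands still between calls to the robot, and variables do not carry over. Pictures are saved under pics/ and viewed, at most 10 in all, crops included, and the job is handed in when it is done.

Besides the shell and the picture viewer there is one more tool, called after "Call:" as name(argument=value, ...) on one line, values as JSON. arm_command: Moves the arm, as the interface text tells. Its arguments: {"type":"object","properties":{"commands":{"type":"array","items":{"type":"number"}},"force":{"type":"number"}},"required":["commands"]}

```bash
mkdir -p pics; python3 - <<'E'
from station import *
import cv2,pickle
for n in("top","scene"):
    c=read_camera(n);cv2.imwrite(f"pics/{n}0.png",c["img"][:,:,::-1]);pickle.dump(c,open(n+".pkl","wb"))
    print(n,c["camera_matrix"].round(1).tolist(),c["pose"].round(3).tolist())
o=get_obs();print(o["t"],o["eef_pos"],o["tool_rot"],o["gripper_width"])
E
```

```text
top [[498.3, 0.0, 256.4], [0.0, 498.3, 187.5], [0.0, 0.0, 1.0]] [[0.021, -0.99, 0.139, 0.408], [-1.0, -0.018, 0.018, -0.012], [-0.015, -0.14, -0.99, 1.653], [0.0, 0.0, 0.0, 1.0]]
scene [[445.8, 0.0, 249.5], [0.0, 445.8, 197.9], [0.0, 0.0, 1.0]] [[0.848, 0.396, -0.353, 1.083], [0.53, -0.622, 0.577, -0.772], [0.009, -0.676, -0.737, 1.076], [0.0, 0.0, 0.0, 1.0]]
0.1 [ 0.27424876 -0.61613561  0.19751099] [-8.01376478e-04  9.78155387e-01  2.07873370e-01 -2.40186034e-04] 1.0001781542845285
```

View pics/top0.png

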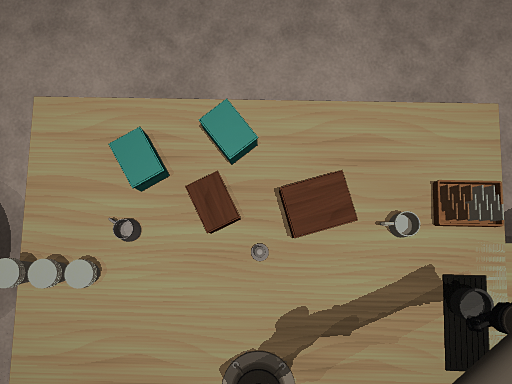

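View pics/scene0.png

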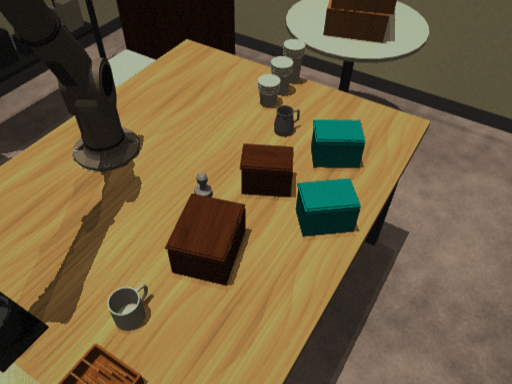

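Top view: dark-brown boxes at (317,204), which is the larger, and (212,202), which is the smaller. The turquoise ones at (138,158) and (229,131) are decoys. The brown one at (317,204) fits the wide box; the tamper is at (260,252), the mug at (404,224) and the jug at (126,229). I'll confirm with an enlarged crop and find the hinge side.

```bash
python3 - <<'E'
import cv2,numpy as np
t=cv2.imread("pics/top0.png")[160:250,265:369];s=cv2.imread("pics/scene0.png")[185:290,155:260]
a=cv2.resize(t,(800,692//1),interpolation=cv2.INTER_CUBIC);a=cv2.resize(t,None,fx=4,fy=4,interpolation=cv2.INTER_CUBIC);b=cv2.resize(s,None,fx=3.6,fy=3.6,interpolation=cv2.INTER_CUBIC)
h=max(a.shape[0],b.shape[0]);im=np.zeros((h,a.shape[1]+b.shape[1],3),np.uint8)
im[:a.shape[0],:a.shape[1]]=a;im[:b.shape[0],a.shape[1]:]=b
cv2.imwrite("pics/crop1.png",cv2.convertScaleAbs(im,alpha=1.8,beta=15));print(im.shape)
E
```

```text
(378, 794, 3)
```

View pics/crop1.png

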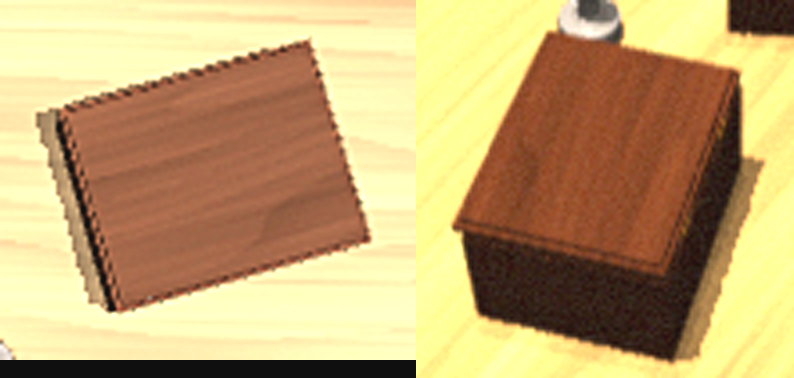

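```bash
cat > h.py <<'E'
import pickle,numpy as np
C={n:pickle.load(open(n+".pkl","rb")) for n in("top","scene")}
def proj(n,P):
    c=C[n];T=np.linalg.inv(c["pose"]);p=(T[:3,:3]@np.atleast_2d(P).T).T+T[:3,3];u=p@c["camera_matrix"].T
    return u[:,:2]/u[:,2:]
def ray(n,uv,z):
    c=C[n];d=c["pose"][:3,:3]@np.linalg.solve(c["camera_matrix"],[*uv,1]);o=c["pose"][:3,3];return o+d*(z-o[2])/d[2]
E
python3 - <<'E'
from h import *
from scipy.optimize import least_squares
top=np.array([[117,310],[369,240],[62,110],[308,42]])/4+[265,160]
sc=(np.array([[548,33],[455,228],[740,72],[665,272]])-[416,0])/3.6+[155,185]
def P(v,r=.079,w=.1):
    x,y,a=v;R=np.array([[np.cos(a),-np.sin(a)],[np.sin(a),np.cos(a)]])
    L=np.array([[-.085,w],[-.085,-w],[r,w],[r,-w]])@R.T+[x,y];return np.c_[L,np.full(4,.129)]
for r in(.075,.079):
  for w in (.1,.102):
    f=lambda v,k=(1,1):np.r_[k[0]*(proj("top",P(v,r,w))-top).ravel(),k[1]*(proj("scene",P(v,r,w))-sc).ravel()]
    print(r,w,*[(s.x.round(4),round(s.cost,2)) for s in [least_squares(f,[.6,-.1,.2],args=(k,)) for k in((1,1),(1,0),(0,1))]])
print([ray("top",q,.129).round(3) for q in top]);print([ray("scene",q,.129).round(3) for q in sc])
for n,uv,z in(("tamper",(260,252),.08),("mug",(404,224),.08),("narrow",(212,202),.129),("jug",(127,229),.09)):print(n,ray("top",uv,z).round(3))
E
```

```text
0.075 0.1 (array([ 0.5857, -0.1754,  0.2967]), np.float64(12.95)) (array([ 0.5806, -0.1742,  0.2887]), np.float64(0.19)) (array([ 0.5909, -0.178 ,  0.3025]), np.float64(0.44))
0.075 0.102 (array([ 0.5856, -0.1753,  0.298 ]), np.float64(14.99)) (array([ 0.5807, -0.1742,  0.2889]), np.float64(1.55)) (array([ 0.5907, -0.1776,  0.3046]), np.float64(1.62))
0.079 0.1 (array([ 0.5837, -0.176 ,  0.2956]), np.float64(15.07)) (array([ 0.5788, -0.1747,  0.2885]), np.float64(1.41)) (array([ 0.5889, -0.1785,  0.3008]), np.float64(1.87))
0.079 0.102 (array([ 0.5837, -0.1758,  0.2969]), np.float64(17.13)) (array([ 0.5788, -0.1747,  0.2887]), np.float64(2.78)) (array([ 0.5887, -0.1781,  0.3029]), np.float64(3.07))
[array([ 0.471, -0.102,  0.129]), array([ 0.528, -0.294,  0.129]), array([ 0.624, -0.058,  0.129]), array([ 0.68 , -0.248,  0.129])]
[array([ 0.481, -0.109,  0.129]), array([ 0.54 , -0.299,  0.129]), array([ 0.634, -0.061,  0.129]), array([ 0.69 , -0.25 ,  0.129])]
tamper [0.426 0.001 0.08 ]
mug [ 0.522 -0.449  0.08 ]
narrow [0.575 0.152 0.129]
jug [0.489 0.421 0.09 ]
```

```bash
cat > fk.py <<'E'
import numpy as np
from scipy.spatial.transform import Rotation as R
# xArm7 (modified DH): alpha, a, d
DH=[(0,0,.267),(-np.pi/2,0,0),(np.pi/2,0,.293),(np.pi/2,.0525,0),(np.pi/2,.0775,.3425),(np.pi/2,0,0),(-np.pi/2,.076,.097)]
def fk(q,tool=.172,base=0.):
    T=np.eye(4);T[:3,:3]=R.from_euler('z',base).as_matrix()
    for (al,a,d),t in zip(DH,q):
        A=np.eye(4);A[:3,:3]=(R.from_euler('x',al)*R.from_euler('z',t)).as_matrix()
        A[:3,3]=[a,-np.sin(al)*d,np.cos(al)*d];T=T@A
    T=T.copy();T[:3,3]+=T[:3,2]*tool;return T
E
python3 - <<'E'
from fk import *;from station import get_obs
o=get_obs();q=o["q"];T=fk(q);p=T[:3,3];print(q,p,np.hypot(*p[:2]),T[:3,2]);e=o["eef_pos"];print(e,np.hypot(*e[:2]))
print(np.arctan2(e[1],e[0])-np.arctan2(p[1],p[0]));w=o["tool_rot"];M=R.from_quat([*w[1:],w[0]]).as_matrix();print(M.round(3));print(T[:3,:3].round(3))
E
```

```text
[ 1.04387209  0.47774789  0.02236259  1.55633355 -0.01149446  1.10931288
 -0.0831284 ] [0.28623312 0.51308413 0.13834451] 0.5875242371549074 [-0.01484243 -0.02675065 -0.99953194]
[ 0.27424876 -0.61613561  0.19751099] 0.6744149061917377
-2.213948136508531
[[ 0.914  0.407 -0.001]
 [ 0.407 -0.914  0.001]
 [-0.    -0.002 -1.   ]]
[[ 0.406  0.914 -0.015]
 [ 0.913 -0.406 -0.027]
 [-0.03  -0.003 -1.   ]]
```

Call:
arm_command(commands=[0.3845, -0.2855, 0, 0, 0, 7, 0, 0.3845, -0.2855, 0, 0, 0, 7, 0, 0.3845, -0.2855, 0, 0, 0, 7, 0, 0.3845, -0.2855, 0, 0, 0, 7, 0, 0.3845, -0.2855, 0, 0, 0, 7, 0, 0.3845, -0.2855, 0, 0, 0, 7, 0, 0.3845, -0.2855, 0, 0, 0, 7, 0, 0.3845, -0.2855, 0, 0, 0, 7, 0])

```text
t: 0.9
eef_pos: [0.4713, -0.2663, 0.1983]
tool_rot: [-0.0, 0.989, 0.148, -0.0]
contact_force: [2.0, -0.7, 0.8]
gripper_width: 0.0
grasp_force: 0.0
```

```bash
cat > log.py <<'E'
from station import get_obs
import json,numpy as np
from scipy.spatial.transform import Rotation as R
o=get_obs();open("log.jsonl","a").write(json.dumps([list(map(float,o[k])) for k in("q","eef_pos","tool_rot")])+"\n")
w=o["tool_rot"];M=R.from_quat([*w[1:],w[0]]).as_matrix()
# box frame
c,s=np.cos(.296),np.sin(.296);B=np.array([[c,s,0],[-s,c,0],[0,0,1]]);bp=np.array([.586,-.176,0])
print("t",round(o["t"],2),"q",np.round(o["q"],2),"p",np.round(o["eef_pos"],4),"box",(B@(o["eef_pos"]-bp)).round(4))
print("tool axes in box (cols)\n",(B@M).round(3),"\nF box",(B@o["contact_force"]).round(1))
E
python3 log.py
```

```text
t 0.9 q [ 0.5   0.26 -0.12  1.87  0.04  1.01 -0.91] p [ 0.4713 -0.2663  0.1983] box [-0.136  -0.0529  0.1983]
tool axes in box (cols)
 [[ 1.  0. -0.]
 [ 0. -1.  0.]
 [-0. -0. -1.]] 
F box [ 1.7 -1.3  0.8]
```

Call:
arm_command(commands=[0.056, -0.053, 0, 0, 0, 0, 0, 0.056, -0.053, 0, 0, 0, 0, 0, 0.056, -0.053, 0.03, 0, 0, 0, 0, 0.056, -0.053, 0.05, 0, 0, 0, 0, 0.056, -0.053, 0.05, 0, 0, 0, 0])

```text
t: 1.4
eef_pos: [0.5066, -0.2002, 0.1455]
tool_rot: [-0.001, 0.989, 0.148, -0.003]
contact_force: [-0.2, 0.0, -0.4]
gripper_width: -0.001
grasp_force: 0.0
```

```bash
python3 log.py; python3 - <<'E'
from station import *
import cv2,numpy as np
a=[cv2.resize(read_camera(n)["img"][r:r+100,c:c+130,::-1],None,fx=3,fy=3,interpolation=cv2.INTER_CUBIC) for n,r,c in(("top",160,250),("scene",170,140))]
cv2.imwrite("pics/c2.png",cv2.convertScaleAbs(np.hstack(a),alpha=1.8,beta=15))
E
```

```text
t 1.4 q [ 0.39  0.33 -0.16  1.91  0.06  0.91 -1.07] p [ 0.5066 -0.2002  0.1455] box [-0.083   0.      0.1455]
tool axes in box (cols)
 [[ 1.     0.001 -0.005]
 [ 0.001 -1.     0.003]
 [-0.005 -0.003 -1.   ]] 
F box [-0.2  0.1 -0.4]
```

View pics/c2.png

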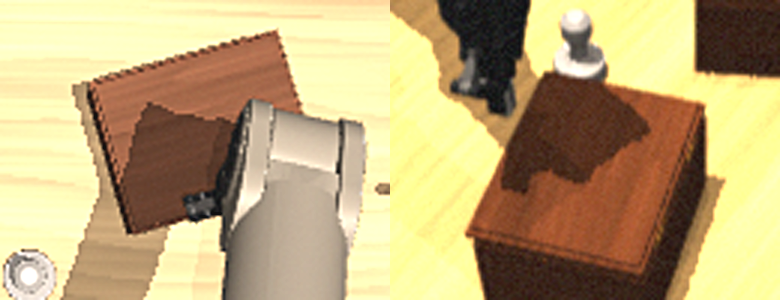

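```bash
python3 - <<'E'
from h import *
for n,r,c,o in(("top",160,250,0),("scene",170,140,390)):
    for P in([.5066,-.2002,.1455],[.5066,-.2002,.19],[.586-.085*.956,-.176-.085*.292,.129]):
        u=proj(n,P)[0];print(n,u.round(1),"crop",((u-[c,r])*3+[o,0]).round())
E
```

```text
top [327.2 226.1] crop [232. 198.]
top [329.1 225.1] crop [237. 195.]
top [326.7 227. ] crop [230. 201.]
scene [178.5 214.5] crop [505. 133.]
scene [176.7 203.6] crop [500. 101.]
scene [178.5 218.2] crop [505. 145.]
```

```bash
python3 - <<'E'
from station import *
import cv2,numpy as np
im=read_camera("scene")["img"][165:255,140:240,::-1]
cv2.imwrite("pics/c3.png",cv2.convertScaleAbs(cv2.resize(im,None,fx=6,fy=6,interpolation=cv2.INTER_CUBIC),alpha=2.2,beta=20))
E
```

```text
(no output)
```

View pics/c3.png

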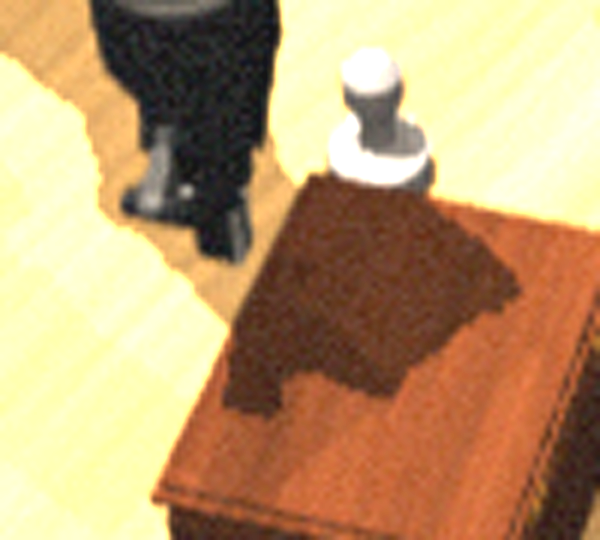

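```bash
python3 - <<'E'
from h import *
from scipy.optimize import least_squares
print(proj("scene",[[0,0,0],[0,0,.05]]),proj("top",[[0,0,0],[0,0,.05]]))
top=np.array([[117,310],[369,240],[62,110],[308,42]])/4+[264.62,159.62]
sc=(np.array([[548,33],[455,228],[740,72],[665,272]])-[416,0])/3.6+[154.64,184.64]
def P(v):
    x,y,a,z=v;R=np.array([[np.cos(a),-np.sin(a)],[np.sin(a),np.cos(a)]])
    return np.c_[np.array([[-.085,.1],[-.085,-.1],[.075,.1],[.075,-.1]])@R.T+[x,y],np.full(4,z)]
for n,px in(("top",top),("scene",sc)):
    s=least_squares(lambda v:(proj(n,P(v))-px).ravel(),[.6,-.1,.2,.129]);print(n,s.x.round(4),s.cost)
s=least_squares(lambda v:np.r_[(proj("top",P(v))-top).ravel(),(proj("scene",P(v))-sc).ravel()],[.6,-.1,.2,.129]);print(s.x.round(4),s.cost,s.fun.round(1))
print("scene tip ray",[ray("scene",(178.8,207.9),z).round(3) for z in(.1455,.16)])
# scene: bottom corners of box (crop px)
b=(np.array([[478,314],[675,360]])-[416,0])/3.6+[154.64,184.64];print("bottom",[ray("scene",q,0).round(3) for q in b])
v=[.5857,-.1754,.2967];c,s_=np.cos(v[2]),np.sin(v[2]);print([(v[0]+x*c+.1*s_,v[1]+x*s_-.1*c) for x in(-.08,.08)])
E
```

```text
[[106.73396249 148.03561241]
 [103.53531025 137.36206513]] [[257.98135631 387.6406175 ]
 [257.78353572 391.84074574]]
top [ 0.5828 -0.1739  0.2887  0.1202] 0.06544876873694316
scene [ 0.5869 -0.1746  0.3028  0.1242] 0.30189512168595684
[ 0.5839 -0.173   0.2962  0.1202] 1.6534383898377931 [ 0.1 -0.3 -0.3 -0.6 -0.7 -0.1 -0.4 -0.5 -0.   0.1 -0.3 -0.6 -0.7  0.2
 -0.7  0.5]
scene tip ray [array([ 0.493, -0.181,  0.145]), array([ 0.502, -0.19 ,  0.16 ])]
bottom [array([ 0.533, -0.29 ,  0.   ]), array([ 0.688, -0.242,  0.   ])]
[(np.float64(0.5384320791075058), np.float64(-0.2944199296525625)), (np.float64(0.6914411194651232), np.float64(-0.24764137079445928))]
```

The scene crop shows the shut fingertips near (179,208), just over the middle of the lid's front edge. The cameras agree on the box at about (0.584, -0.173), yaw 17°. Next I'll go down gently, watching the force.

Call:
arm_command(commands=[0.004, 0, 0.005, 0, 0, 0, 0, 0.004, 0, 0.01, 0, 0, 0, 0, 0.004, 0, 0.015, 0, 0, 0, 0, 0.004, 0, 0.018, 0, 0, 0, 0, 0.004, 0, 0.018, 0, 0, 0, 0])

```text
t: 2.05
eef_pos: [0.5124, -0.2, 0.1298]
tool_rot: [-0.0, 0.989, 0.148, -0.0]
contact_force: [-0.1, -0.0, 0.3]
gripper_width: 0.0
grasp_force: 0.0
```

```bash
python3 log.py
```

```text
t 2.05 q [ 0.38  0.36 -0.15  1.91  0.07  0.88 -1.08] p [ 0.5124 -0.2     0.1298] box [-0.0774 -0.0014  0.1298]
tool axes in box (cols)
 [[ 1.     0.001 -0.001]
 [ 0.001 -1.     0.001]
 [-0.001 -0.001 -1.   ]] 
F box [-0.1 -0.   0.3]
```

Call:
arm_command(commands=[0, 0, 0.002, 0, 0, 0, 0, 0, 0, 0.004, 0, 0, 0, 0, 0, 0, 0.004, 0, 0, 0, 0])

```text
t: 2.35
eef_pos: [0.5127, -0.2, 0.1262]
tool_rot: [-0.0, 0.989, 0.148, -0.0]
contact_force: [-0.8, -0.1, 0.4]
gripper_width: 0.002
grasp_force: 0.0
```

Call:
arm_command(commands=[0, 0, 0.002, 0, 0, 0, 0, 0, 0, 0.004, 0, 0, 0, 0, 0, 0, 0.004, 0, 0, 0, 0])

```text
t: 2.65
eef_pos: [0.5126, -0.2, 0.1221]
tool_rot: [-0.0, 0.989, 0.148, -0.0]
contact_force: [-0.4, 0.2, 0.3]
gripper_width: 0.002
grasp_force: 0.0
```

```bash
python3 - <<'E'
from station import *
from h import *
import cv2
im=read_camera("scene")["img"][175:265,140:240,::-1]
cv2.imwrite("pics/c4.png",cv2.convertScaleAbs(cv2.resize(im,None,fx=6,fy=6,interpolation=cv2.INTER_CUBIC),alpha=2.2,beta=20))
u=proj("scene",[.5126,-.2,.122])[0];print((u-[140,175])*6)
E
```

```text
[247.07635542 274.80081526]
```

View pics/c4.png

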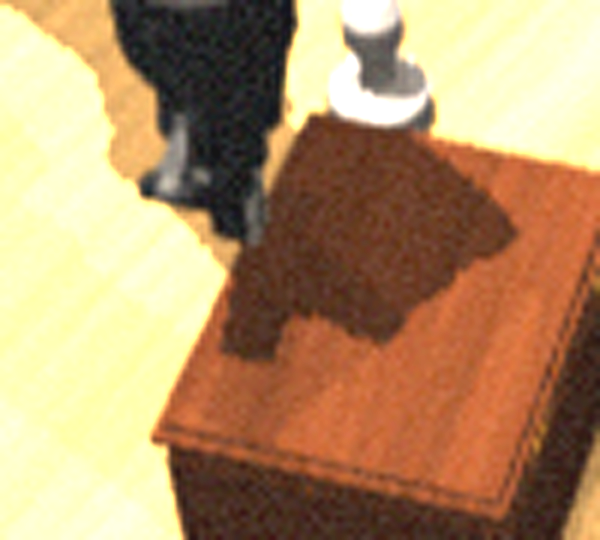

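Call:
arm_command(commands=[0, 0, 0.002, 0, 0, 0, 0, 0, 0, 0.004, 0, 0, 0, 0, 0, 0, 0.006, 0, 0, 0, 0, 0, 0, 0.006, 0, 0, 0, 0])

```text
t: 3.1
eef_pos: [0.5126, -0.1999, 0.116]
tool_rot: [-0.0, 0.989, 0.148, -0.0]
contact_force: [1.4, 0.9, -1.0]
gripper_width: -0.001
grasp_force: 0.0
```

```bash
python3 - <<'E'
from h import *
for n,z in (("shadow c4",.129),):
    print(n,ray("scene",(181.7,234.2),z),"c3",ray("scene",(181.7,233.3),z))
    print("c4 sh right corner",ray("scene",(140+515/6,175+235/6),z))
# TCP expectations, visible tip in c4 at various z
print([ray("scene",(181.5,215),z).round(3) for z in(.122,.135,.15)])
E
```

```text
shadow c4 [ 0.54666947 -0.24031429  0.129     ] c3 [ 0.54478952 -0.23789633  0.129     ]
c4 sh right corner [ 0.60692368 -0.11857007  0.129     ]
[array([ 0.5  , -0.183,  0.122]), array([ 0.508, -0.191,  0.135]), array([ 0.517, -0.2  ,  0.15 ])]
```

Call:
arm_command(commands=[0, 0, 0.002, 0, 0, 0, 0, 0, 0, 0.004, 0, 0, 0, 0, 0, 0, 0.006, 0, 0, 0, 0, 0, 0, 0.006, 0, 0, 0, 0])

```text
t: 3.5
eef_pos: [0.5126, -0.2, 0.11]
tool_rot: [-0.0, 0.989, 0.148, -0.0]
contact_force: [0.3, 0.2, -0.9]
gripper_width: -0.001
grasp_force: 0.0
```

```bash
python3 log.py; python3 - <<'E'
from station import *
from h import *
import cv2
a=[]
for n,r,c in(("scene",155,130),("top",165,265)):
    d=read_camera(n);print(n,(d["pose"]-C[n]["pose"]).__abs__().max())
    a.append(cv2.convertScaleAbs(cv2.resize(d["img"][r:r+110,c:c+80,::-1],None,fx=5,fy=5,interpolation=cv2.INTER_CUBIC),alpha=2.2,beta=20))
cv2.imwrite("pics/c5.png",np.hstack(a))
for i,(n,r,c) in enumerate((("scene",155,130),("top",165,265))): print(((proj(n,[[.5126,-.2,.110],[.5126,-.2,.20]])-[c,r])*5+[400*i,0]).round())
E
```

```text
t 3.5 q [ 0.38  0.38 -0.15  1.93  0.08  0.83 -1.09] p [ 0.5126 -0.2     0.11  ] box [-0.0772 -0.0015  0.11  ]
tool axes in box (cols)
 [[ 1.     0.001 -0.   ]
 [ 0.001 -1.     0.   ]
 [-0.    -0.    -1.   ]] 
F box [ 0.3  0.1 -0.9]
scene 0.0
top 0.0
[[258. 343.]
 [241. 235.]]
[[703. 299.]
 [722. 289.]]
```

View pics/c5.png

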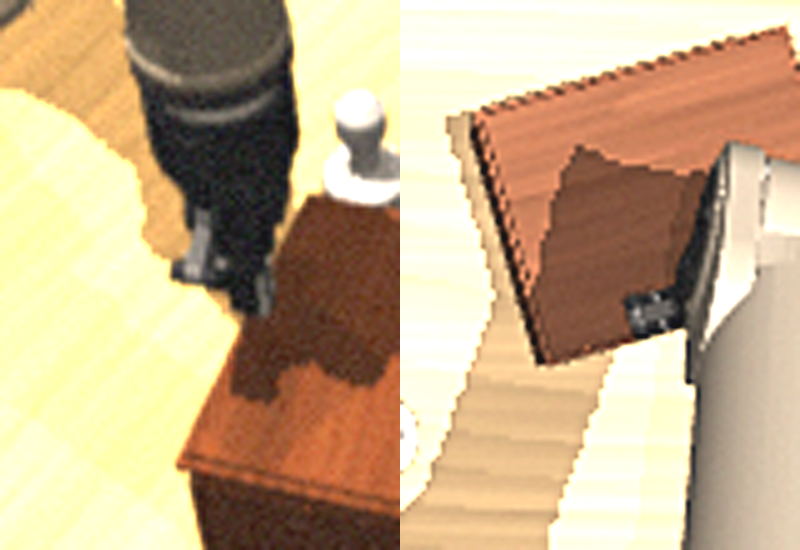

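```bash
python3 - <<'E'
from h import *
def tri(ps,pt):
    A=[];b=[]
    for n,uv in(("scene",ps),("top",pt)):
        o=C[n]["pose"][:3,3];d=ray(n,uv,0)-o;d/=np.linalg.norm(d);Q=np.eye(3)-np.outer(d,d);A.append(Q);b.append(Q@o)
    x=np.linalg.lstsq(np.vstack(A),np.hstack(b),rcond=None)[0];return x.round(3),[(proj(n,x)[0]-uv).round(1) for n,uv in(("scene",ps),("top",pt))]
sc=lambda x,y:(130+x/5-.4,155+y/5-.4);tp=lambda x,y:(265+(x-400)/5-.4,165+y/5-.4)
for p in((262,310),(250,290),(195,270),(190,215)):
  for t in((655,313),(630,315),(685,310)):print(p,t,*tri(sc(*p),tp(*t)))
E
```

```text
(262, 310) (655, 313) [ 0.501 -0.173  0.107] [array([ 2.1, -0.3]), array([1.3, 1.5])]
(262, 310) (630, 315) [ 0.496 -0.162  0.094] [array([ 3.8, -0.5]), array([2.4, 2.6])]
(262, 310) (685, 310) [ 0.506 -0.186  0.122] [array([ 0.2, -0. ]), array([0.1, 0.1])]
(250, 290) (655, 313) [ 0.498 -0.174  0.123] [array([ 3.1, -0.4]), array([2. , 2.1])]
(250, 290) (630, 315) [ 0.493 -0.163  0.111] [array([ 4.7, -0.6]), array([3. , 3.2])]
(250, 290) (685, 310) [ 0.503 -0.186  0.138] [array([ 1.2, -0.1]), array([0.7, 0.8])]
(195, 270) (655, 313) [ 0.486 -0.182  0.145] [array([ 8.3, -1.2]), array([5.4, 5.5])]
(195, 270) (630, 315) [ 0.482 -0.171  0.134] [array([ 9.9, -1.5]), array([6.5, 6.5])]
(195, 270) (685, 310) [ 0.492 -0.194  0.158] [array([ 6.4, -0.9]), array([4.1, 4.2])]
(190, 215) (655, 313) [ 0.485 -0.177  0.184] [array([ 8.2, -1.2]), array([5.3, 5.4])]
(190, 215) (630, 315) [ 0.48  -0.167  0.174] [array([ 9.8, -1.5]), array([6.5, 6.5])]
(190, 215) (685, 310) [ 0.49  -0.189  0.197] [array([ 6.3, -0.8]), array([4.1, 4.2])]
```

Call:
arm_command(commands=[0, 0, 0.002, 0, 0, 0, 0, 0, 0, 0.004, 0, 0, 0, 0, 0, 0, 0.006, 0, 0, 0, 0, 0, 0, 0.006, 0, 0, 0, 0])

```text
t: 4.0
eef_pos: [0.5126, -0.1999, 0.104]
tool_rot: [-0.0, 0.989, 0.148, -0.0]
contact_force: [0.1, 0.0, -0.8]
gripper_width: -0.001
grasp_force: 0.0
```

```bash
python3 log.py
```

```text
t 4.0 q [ 0.38  0.39 -0.15  1.94  0.08  0.82 -1.09] p [ 0.5126 -0.1999  0.104 ] box [-0.0772 -0.0015  0.104 ]
tool axes in box (cols)
 [[ 1.     0.001 -0.001]
 [ 0.001 -1.     0.   ]
 [-0.001 -0.    -1.   ]] 
F box [ 0.1 -0.  -0.8]
```

Call:
arm_command(commands=[0, 0, 0.002, 0, 0, 0, 0, 0, 0, 0.004, 0, 0, 0, 0, 0, 0, 0.006, 0, 0, 0, 0, 0, 0, 0.006, 0, 0, 0, 0])

```text
t: 4.4
eef_pos: [0.5126, -0.1999, 0.098]
tool_rot: [-0.0, 0.989, 0.148, -0.0]
contact_force: [0.9, -0.4, -0.4]
gripper_width: 0.002
grasp_force: 0.0
```

Call:
arm_command(commands=[0.003, 0, 0, 0, 0, 0, 0, 0.006, 0, 0, 0, 0, 0, 0, 0.006, 0, 0, 0, 0, 0, 0])

```text
t: 4.7
eef_pos: [0.5193, -0.198, 0.0986]
tool_rot: [0.0, 0.989, 0.148, 0.0]
contact_force: [0.0, -0.4, -0.3]
gripper_width: -0.001
grasp_force: 0.0
```

```bash
python3 log.py; python3 - <<'E'
from station import *
from h import *
import cv2
d=read_camera("scene")["img"][190:240,165:205]
g=d.mean(2).astype(int)
print(g[::2,:].tolist().__str__().replace("], [","\n"))
E
```

```text
t 4.7 q [ 0.37  0.41 -0.15  1.93  0.08  0.81 -1.1 ] p [ 0.5193 -0.198   0.0986] box [-0.0702 -0.0015  0.0986]
tool axes in box (cols)
 [[ 1.     0.001  0.001]
 [ 0.001 -1.    -0.   ]
 [ 0.001  0.    -1.   ]] 
F box [-0.1 -0.4 -0.3]
[[10, 3, 10, 5, 11, 8, 3, 5, 2, 8, 3, 4, 0, 7, 7, 1, 13, 4, 2, 4, 5, 9, 4, 4, 3, 11, 59, 136, 137, 106, 129, 131, 132, 129, 119, 101, 103, 63, 57, 58
35, 10, 7, 5, 3, 12, 10, 2, 9, 9, 4, 6, 12, 7, 3, 7, 9, 6, 8, 7, 8, 11, 2, 4, 2, 26, 104, 140, 139, 89, 108, 131, 135, 134, 133, 131, 138, 138, 136, 125
68, 63, 35, 15, 8, 9, 15, 2, 8, 13, 8, 7, 7, 0, 6, 6, 5, 8, 8, 0, 6, 3, 9, 5, 3, 4, 21, 34, 39, 32, 26, 57, 86, 97, 109, 126, 137, 145, 153, 144
76, 77, 71, 63, 31, 10, 3, 9, 8, 11, 8, 5, 6, 8, 3, 3, 1, 5, 4, 9, 11, 6, 3, 11, 8, 10, 23, 19, 23, 22, 24, 21, 20, 21, 27, 27, 27, 30, 37, 40
74, 72, 72, 72, 61, 17, 8, 6, 9, 12, 6, 1, 9, 13, 1, 3, 10, 14, 10, 0, 9, 7, 6, 1, 3, 16, 22, 21, 23, 23, 20, 21, 19, 22, 18, 22, 19, 21, 16, 23
74, 74, 72, 67, 69, 19, 15, 17, 11, 16, 10, 13, 7, 11, 1, 11, 9, 12, 0, 7, 8, 1, 9, 4, 9, 15, 25, 22, 22, 20, 23, 22, 20, 21, 23, 26
[... 2379 characters left out ...]
, 37, 44, 33, 23, 16, 17, 20, 19, 22, 14
122, 125, 129, 127, 125, 123, 120, 67, 40, 44, 45, 44, 30, 19, 15, 17, 15, 17, 16, 14, 10, 12, 28, 32, 41, 40, 41, 40, 41, 38, 42, 44, 43, 43, 43, 36, 36, 35, 35, 24
130, 131, 127, 124, 125, 116, 66, 41, 44, 44, 39, 44, 21, 28, 19, 22, 20, 16, 14, 17, 13, 20, 32, 35, 37, 46, 39, 41, 41, 38, 39, 44, 43, 43, 44, 43, 40, 44, 46, 44
127, 125, 124, 123, 119, 66, 40, 44, 40, 40, 43, 45, 36, 41, 37, 28, 36, 30, 32, 30, 23, 32, 34, 39, 39, 39, 41, 38, 40, 42, 42, 43, 46, 43, 39, 47, 47, 46, 46, 47
121, 122, 125, 118, 66, 39, 43, 40, 41, 47, 43, 41, 41, 36, 37, 39, 38, 39, 37, 35, 34, 34, 39, 38, 42, 41, 40, 40, 41, 44, 43, 44, 40, 44, 50, 51, 45, 45, 49, 45]]
```

Call:
arm_command(commands=[-0.004, 0, 0.002, 0, 0, 0, 0, -0.005, 0, 0.004, 0, 0, 0, 0, -0.005, 0, 0.006, 0, 0, 0, 0, -0.005, 0, 0.006, 0, 0, 0, 0])

```text
t: 5.15
eef_pos: [0.5145, -0.1996, 0.0932]
tool_rot: [0.0, 0.989, 0.148, 0.001]
contact_force: [-0.5, 1.6, 7.0]
gripper_width: -0.004
grasp_force: 3.4
```

Call:
arm_command(commands=[0, 0, 0.001, 0, 0, 0, 0, 0, 0, 0.002, 0, 0, 0, 0, 0, 0, 0.002, 0, 0, 0, 0])

```text
t: 5.45
eef_pos: [0.5144, -0.1997, 0.0913]
tool_rot: [0.0, 0.989, 0.148, 0.001]
contact_force: [-0.5, 1.3, 7.2]
gripper_width: -0.004
grasp_force: 3.7
```

Call:
arm_command(commands=[0, 0, 0.001, 0, 0, 0, 0, 0, 0, 0.002, 0, 0, 0, 0, 0, 0, 0.002, 0, 0, 0, 0])

```text
t: 5.75
eef_pos: [0.5143, -0.1998, 0.0897]
tool_rot: [0.0, 0.989, 0.148, 0.001]
contact_force: [-1.8, 2.1, 11.0]
gripper_width: 0.002
grasp_force: 5.3
```

Call:
arm_command(commands=[0, 0, -0.005, 0, 0, 0, 0, 0, 0, -0.015, 0, 0, 0, 0, 0, 0, -0.03, 0, 0, 0, 0, 0, 0, -0.06, 0, 0, 0, 0, -0.04, 0, -0.08, 0, 0, 0, 0, -0.08, 0, -0.08, 0, 0, 0, 0])

```text
t: 6.35
eef_pos: [0.4382, -0.2238, 0.171]
tool_rot: [0.001, 0.989, 0.148, 0.002]
contact_force: [-0.1, -0.2, 0.3]
gripper_width: 0.005
grasp_force: 0.0
```

```bash
python3 log.py; python3 - <<'E'
from station import *
import cv2,numpy as np
a=[cv2.resize(read_camera(n)["img"][r:r+130,c:c+130,::-1],None,fx=3,fy=3,interpolation=cv2.INTER_CUBIC) for n,r,c in(("top",150,250),("scene",150,130))]
cv2.imwrite("pics/c6.png",cv2.convertScaleAbs(np.hstack(a),alpha=1.8,beta=15))
E
```

```text
t 6.35 q [ 0.47  0.21 -0.14  2.01  0.04  0.92 -0.97] p [ 0.4382 -0.2238  0.171 ] box [-0.1553 -0.0026  0.171 ]
tool axes in box (cols)
 [[ 1.     0.002  0.003]
 [ 0.002 -1.    -0.003]
 [ 0.003  0.003 -1.   ]] 
F box [-0.2 -0.1  0.3]
```

View pics/c6.png

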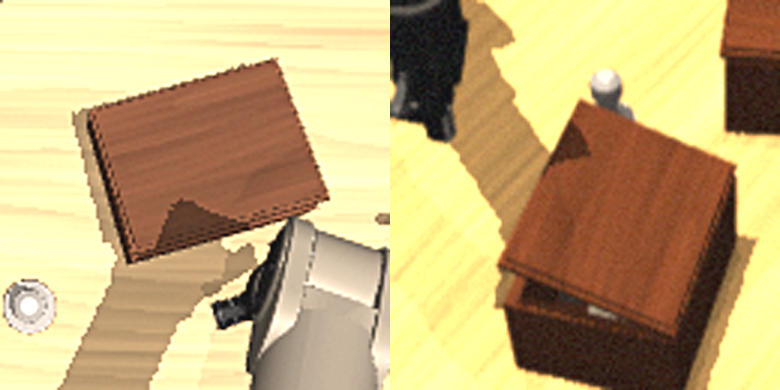

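The press worked: the lid now stands ajar, with its front edge raised in both views and the gap visible at the front. The contact height shows the physical tip is about 32 mm behind the reported TCP. Next I'll tilt the fingers forward, pointing under the lid.

Call:
arm_command(commands=[0, 0, -0.03, 0, 8, 0, 0, 0, 0, -0.03, 0, 16, 0, 0, 0, 0, -0.03, 0, 24, 0, 0, 0, 0, -0.03, 0, 32, 0, 0, 0, 0, -0.03, 0, 40, 0, 0, 0, 0, -0.03, 0, 45, 0, 0, 0, 0, -0.03, 0, 45, 0, 0])

```text
t: 7.15
eef_pos: [0.4368, -0.2204, 0.1977]
tool_rot: [-0.059, 0.919, 0.139, 0.363]
contact_force: [0.8, 0.2, 0.3]
gripper_width: -0.001
grasp_force: 0.0
```

```bash
python3 log.py
```

```text
t 7.15 q [ 0.92  0.11 -0.13  2.35 -1.21  0.7   0.5 ] p [ 0.4368 -0.2204  0.1977] box [-0.1556  0.001   0.1977]
tool axes in box (cols)
 [[ 0.729  0.007  0.684]
 [-0.    -1.     0.011]
 [ 0.684 -0.008 -0.729]] 
F box [ 0.9 -0.   0.3]
```

```bash
python3 - <<'E'
from station import *
from h import *
import cv2
p=np.array([.4368,-.2204,.1977]);d=np.array([.684*.956,.684*.296,-.729])
H={"tcp":p,"a":p-.032*d,"b":p+[0,0,.032]}
a=[]
for n,r,c in(("scene",130,90),("top",190,270)):
    im=cv2.convertScaleAbs(cv2.resize(read_camera(n)["img"][r:r+100,c:c+80,::-1],None,fx=5,fy=5,interpolation=cv2.INTER_CUBIC),alpha=2.2,beta=30)
    for (k,P),col in zip(H.items(),((0,0,255),(0,255,0),(255,0,0))):
        u=(proj(n,P)[0]+.5-[c,r])*5;cv2.circle(im,tuple(int(x) for x in u),4,col,-1);print(n,k,u.round())
    a.append(im)
cv2.imwrite("pics/c7.png",np.hstack(a))
E
```

```text
scene tcp [308. 333.]
scene a [262. 295.]
scene b [298. 291.]
top tcp [335. 299.]
top a [352. 335.]
top b [343. 298.]
```

View pics/c7.png

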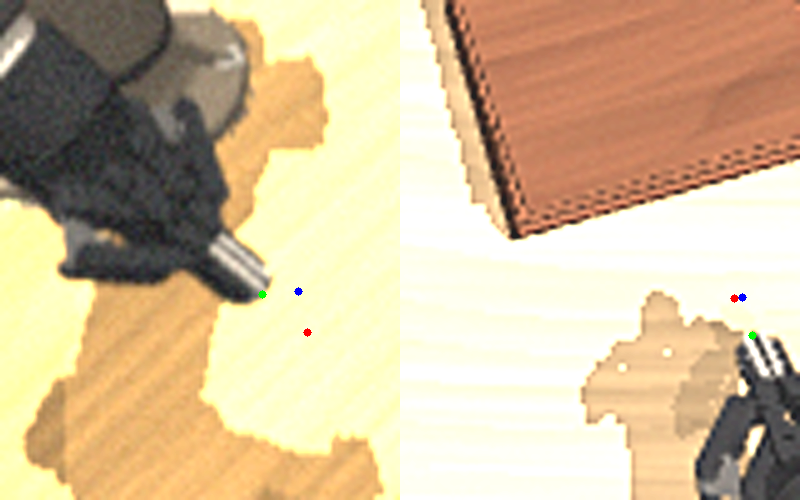

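c7: green (the physical tip, 32 mm behind the TCP along the tool axis) lies on the visible fingertips in both views, so I'll use that tip. I'll enter off the middle at box y -0.045 to clear the plunger.

Call:
arm_command(commands=[0.008, 0.02, 0.03, 0, 0, 0, 0, 0.0155, 0.046, 0.06, 0, 0, 0, 0, 0.0155, 0.046, 0.072, 0, 0, 0, 0, 0.0155, 0.046, 0.072, 0, 0, 0, 0, 0.0155, 0.046, 0.072, 0, 0, 0, 0])

```text
t: 7.75
eef_pos: [0.5082, -0.2445, 0.1548]
tool_rot: [-0.061, 0.92, 0.14, 0.361]
contact_force: [-0.2, 0.2, 0.7]
gripper_width: 0.001
grasp_force: 0.0
```

```bash
cat >> log.py <<'E'
Pt=B@(o["eef_pos"]-.032*M[:,2]-bp);print("tip box",Pt.round(4),"corner",(Pt+.011*B@M[:,0]).round(4))
E
python3 log.py
```

```text
t 7.75 q [ 0.88  0.29 -0.18  2.25 -1.31  0.59  0.57] p [ 0.5082 -0.2445  0.1548] box [-0.0944 -0.0428  0.1548]
tool axes in box (cols)
 [[ 0.732  0.01   0.681]
 [-0.    -1.     0.015]
 [ 0.681 -0.011 -0.732]] 
F box [-0.1  0.3  0.7]
tip box [-0.1162 -0.0433  0.1782] corner [-0.1081 -0.0433  0.1857]
```

Call:
arm_command(commands=[0, 0.003, 0.02, 0, 0, 0, 0, 0, 0.003, 0.04, 0, 0, 0, 0, 0, 0.003, 0.058, 0, 0, 0, 0, 0, 0.003, 0.058, 0, 0, 0, 0])

```text
t: 8.15
eef_pos: [0.5468, -0.2347, 0.1123]
tool_rot: [-0.061, 0.92, 0.139, 0.362]
contact_force: [-0.2, 0.2, -0.0]
gripper_width: 0.006
grasp_force: 0.0
```

```bash
python3 log.py
```

```text
t 8.15 q [ 1.11  0.45 -0.55  2.21 -1.35  0.38  0.63] p [ 0.5468 -0.2347  0.1123] box [-0.0546 -0.0447  0.1123]
tool axes in box (cols)
 [[ 0.731  0.009  0.682]
 [-0.001 -1.     0.015]
 [ 0.682 -0.012 -0.731]] 
F box [-0.1  0.2 -0. ]
tip box [-0.0764 -0.0452  0.1357] corner [-0.0684 -0.0452  0.1432]
```

Call:
arm_command(commands=[0.006, 0, 0, 0, 0, 0, 0, 0.018, 0, -0.006, 0, 0, 0, 0, 0.033, 0, -0.012, 0, 0, 0, 0, 0.033, 0, -0.012, 0, 0, 0, 0])

```text
t: 8.55
eef_pos: [0.5629, -0.2321, 0.1463]
tool_rot: [-0.058, 0.92, 0.14, 0.362]
contact_force: [-0.5, -0.3, -0.4]
gripper_width: 0.0
grasp_force: 0.6
```

```bash
python3 log.py
```

```text
t 8.55 q [ 1.03  0.38 -0.49  2.18 -1.26  0.42  0.47] p [ 0.5629 -0.2321  0.1463] box [-0.0385 -0.0469  0.1463]
tool axes in box (cols)
 [[ 0.731  0.009  0.682]
 [ 0.003 -1.     0.01 ]
 [ 0.682 -0.005 -0.731]] 
F box [-0.5 -0.1 -0.4]
tip box [-0.0603 -0.0472  0.1697] corner [-0.0523 -0.0472  0.1772]
```

Call:
arm_command(commands=[0.019, 0, -0.004, 0, 0, 0, 0, 0.038, 0, -0.006, 0, 0, 0, 0, 0.056, 0, -0.006, 0, 0, 0, 0, 0.074, 0, -0.005, 0, 0, 0, 0, 0.074, 0, -0.005, 0, 0, 0, 0])

```text
t: 9.05
eef_pos: [0.612, -0.2163, 0.1998]
tool_rot: [-0.059, 0.919, 0.141, 0.362]
contact_force: [-0.3, 0.3, -0.0]
gripper_width: -0.002
grasp_force: 0.2
```

```bash
python3 log.py; python3 - <<'E'
from station import *
import cv2,numpy as np
a=[cv2.resize(read_camera(n)["img"][r:r+130,c:c+130,::-1],None,fx=3,fy=3,interpolation=cv2.INTER_CUBIC) for n,r,c in(("top",130,260),("scene",140,140))]
cv2.imwrite("pics/c8.png",cv2.convertScaleAbs(np.hstack(a),alpha=1.8,beta=15))
E
```

```text
t 9.05 q [ 0.89  0.31 -0.42  2.08 -1.09  0.46  0.18] p [ 0.612  -0.2163  0.1998] box [ 0.0131 -0.0462  0.1998]
tool axes in box (cols)
 [[ 0.73   0.01   0.683]
 [ 0.003 -1.     0.012]
 [ 0.683 -0.006 -0.73 ]] 
F box [-0.2  0.3 -0. ]
tip box [-0.0087 -0.0465  0.2232] corner [-0.0007 -0.0465  0.2307]
```

View pics/c8.png

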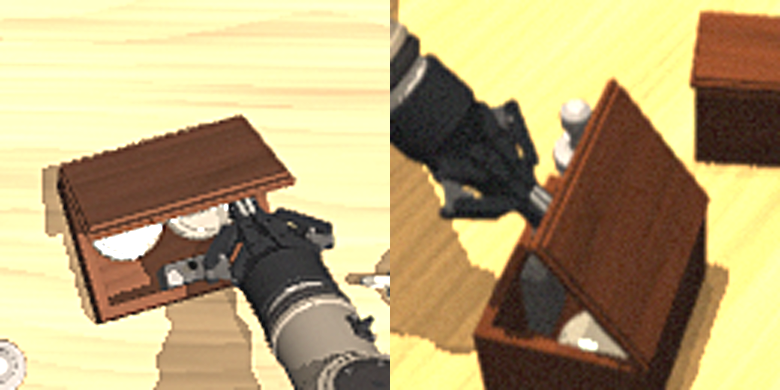

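The fingers are under the lid, which is at about 50° in both views (top (300,180), scene (620,160)). Pushing on.

Call:
arm_command(commands=[0.014, 0, 0.004, 0, 0, 0, 0, 0.027, 0, 0.008, 0, 0, 0, 0, 0.039, 0, 0.014, 0, 0, 0, 0, 0.051, 0, 0.02, 0, 0, 0, 0, 0.06, 0, 0.028, 0, 0, 0, 0, 0.07, 0, 0.035, 0, 0, 0, 0, 0.07, 0, 0.035, 0, 0, 0, 0])

```text
t: 9.85
eef_pos: [0.6827, -0.1935, 0.2192]
tool_rot: [-0.061, 0.92, 0.14, 0.361]
contact_force: [-0.3, 1.0, -0.1]
gripper_width: -0.003
grasp_force: 0.0
```

```bash
python3 log.py
```

```text
t 9.85 q [ 0.73  0.35 -0.37  1.97 -0.96  0.43 -0.05] p [ 0.6827 -0.1935  0.2192] box [ 0.0874 -0.045   0.2192]
tool axes in box (cols)
 [[ 0.732  0.01   0.682]
 [ 0.    -1.     0.014]
 [ 0.682 -0.011 -0.732]] 
F box [ 0.   1.  -0.1]
tip box [ 0.0656 -0.0455  0.2427] corner [ 0.0737 -0.0455  0.2502]
```

Call:
arm_command(commands=[0.007, 0, 0.006, 0, 0, 0, 0, 0.014, 0, 0.012, 0, 0, 0, 0, 0.021, 0, 0.022, 0, 0, 0, 0, 0.026, 0, 0.028, 0, 0, 0, 0, 0.029, 0, 0.034, 0, 0, 0, 0, 0.033, 0, 0.04, 0, 0, 0, 0, 0.033, 0, 0.04, 0, 0, 0, 0])

```text
t: 10.55
eef_pos: [0.7269, -0.1804, 0.2136]
tool_rot: [-0.061, 0.921, 0.14, 0.36]
contact_force: [-46.7, -1.1, 32.4]
gripper_width: -0.002
grasp_force: 26.9
```

```bash
python3 log.py
```

```text
t 10.55 q [ 0.64  0.4  -0.34  1.9  -0.91  0.4  -0.14] p [ 0.7269 -0.1804  0.2136] box [ 0.1335 -0.0453  0.2136]
tool axes in box (cols)
 [[ 0.734  0.01   0.679]
 [-0.001 -1.     0.015]
 [ 0.679 -0.011 -0.734]] 
F box [-44.9  12.6  32.4]
tip box [ 0.1117 -0.0457  0.237 ] corner [ 0.1198 -0.0457  0.2445]
```

Call:
arm_command(commands=[-0.01, 0, -0.01, 0, 0, 0, 0, -0.015, 0, -0.03, 0, 0, 0, 0, -0.02, 0, -0.07, 0, 0, 0, 0, -0.02, 0, -0.11, 0, 0, 0, 0, -0.02, 0, -0.13, 0, 0, 0, 0, -0.02, 0, -0.13, 0, 0, 0, 0, -0.02, 0, -0.13, 0, 0, 0, 0, -0.02, 0, -0.13, 0, 0, 0, 0])

```text
t: 11.35
eef_pos: [0.6332, -0.2096, 0.2931]
tool_rot: [-0.061, 0.92, 0.14, 0.361]
contact_force: [0.2, -0.0, -0.9]
gripper_width: -0.0
grasp_force: 0.0
```

```bash
python3 log.py; python3 - <<'E'
from station import *
from h import *
import cv2
# lid pose by reprojection: compare now with the first image; check predicted outline for several angles
c,s=np.cos(.296),np.sin(.296)
def W(x,y,z):return [.584+x*c-y*s,-.173+x*s+y*c,z]
ims={n:read_camera(n)["img"].astype(int) for n in("scene","top")}
for n in ims: cv2.imwrite(f"pics/{n}_end.png",ims[n][:,:,::-1].astype(np.uint8))
for a in(.31,1.3,1.57,1.9):
    m={}
    for n in ims:
        P=[W(.074-r*np.cos(a),y,.115+r*np.sin(a)) for r in np.linspace(.03,.15,12) for y in np.linspace(-.09,.09,12)]
        uv=proj(n,P).round().astype(int);v=ims[n][uv[:,1].clip(0,383),uv[:,0].clip(0,511)]
        m[n]=(v.mean(0).round().tolist(),round(float(np.mean((v[:,0]<110)&(v[:,0]>v[:,2]*1.5))),2))
    print(a,m)
# unmoved things
for n in ims:
    d=np.abs(ims[n]-C[n]["img"]).max(2)>40
    for k,p in dict(tamper=(.426,.001,.04),mug=(.522,-.449,.04),jug=(.489,.421,.04),narrow=(.575,.152,.1)).items():
        u=proj(n,p)[0].astype(int);print(n,k,u,d[u[1]-12:u[1]+12,u[0]-12:u[0]+12].mean().round(2))
E
```

```text
t 11.35 q [ 0.76  0.2  -0.3   1.97 -0.87  0.61 -0.15] p [ 0.6332 -0.2096  0.2931] box [ 0.0354 -0.0459  0.2931]
tool axes in box (cols)
 [[ 0.732  0.01   0.681]
 [-0.001 -1.     0.015]
 [ 0.681 -0.011 -0.732]] 
F box [ 0.1 -0.1 -0.9]
tip box [ 0.0136 -0.0464  0.3165] corner [ 0.0217 -0.0464  0.324 ]
0.31 {'scene': ([80.0, 64.0, 47.0], 0.51), 'top': ([86.0, 76.0, 69.0], 0.35)}
1.3 {'scene': ([128.0, 111.0, 77.0], 0.29), 'top': ([73.0, 51.0, 33.0], 0.8)}
1.57 {'scene': ([118.0, 101.0, 72.0], 0.39), 'top': ([52.0, 31.0, 21.0], 0.96)}
1.9 {'scene': ([42.0, 20.0, 9.0], 1.0), 'top': ([49.0, 28.0, 18.0], 1.0)}
scene tamper [200 185] 0.38
scene mug [127 305] 0.0
scene jug [281 123] 0.0
scene narrow [265 161] 0.0
top tamper [260 252] 0.0
top mug [400 224] 0.03
top jug [131 229] 0.0
top narrow [212 202] 0.0
```

The lid rests open at 1.9 rad (100 % match in both views), and the other things haven't moved. One last step clear, then hand in.

Call:
arm_command(commands=[0, 0, -0.04, 0, 0, 0, 0, 0, 0, -0.06, 0, 0, 0, 0, 0, 0, -0.06, 0, 0, 0, 0, 0, 0, -0.06, 0, 0, 0, 0, 0, 0, -0.06, 0, 0, 0, 0])

```text
t: 11.95
eef_pos: [0.5944, -0.2222, 0.3368]
tool_rot: [-0.061, 0.92, 0.14, 0.361]
contact_force: [-0.3, -0.3, 0.3]
gripper_width: 0.001
grasp_force: 0.0
```

```bash
python3 log.py|tail -2; python3 -c "
from station import *
print(hand_in())"
```

```text
F box [-0.4 -0.2  0.3]
tip box [-0.0272 -0.0471  0.3602] corner [-0.0192 -0.0471  0.3677]
the job is handed in; nothing more can be done
None
```

The wide box's lid leans back open on its stop at about 1.9 rad, the narrow box is still shut, and the jug, mug and tamper have not moved; I handed the job in at about 12 s, and the one rough moment was the fingertips reaching about 55 N when the lid met its stop.

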